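# Pulse the tablet grinder with its bayonet lid

## Task

Turn the grinder's turntable by its post so that the steel cup clicks in at the working station, where the small block juts from the foot. Then put the bayonet lid into the cup, down flat on the rim, and twist it clockwise to the halfway rib, 45 degrees from entry and short of the lock click at 90. Finish while holding the lid there against its spring, never let it go into the lock, and do not disturb the other things on the counter.

Things in the scene. Friction and masses are not known exactly. Their poses are not given: they have to be found in the camera images.
- stand: grey round foot of the tablet grinder, fixed on the counter: disc 250 mm across, 22 mm high. Origin: centre of its underside, on the turntable's vertical axis. Its -x axis points to the working station, marked by a small grey block that juts from the foot's rim.
- turn (a joint): angle of the aluminium turntable (240 mm across, top 38 mm above the counter); positive counter-clockwise from above. 0 = cup at the working station, where a sprung detent catches it (pulls in from about 0.06 rad, takes about 3 N at the handle to enter or leave). Range -0.3 to 1.5; elsewhere light friction keeps it where it is left.
- handle (a point): centre of the top of the turntable's handle: upright round steel post, 18 mm diameter, 50 mm tall above the turntable, 100 mm from the turntable axis, across from the cup. Top 88 mm above the counter. x of this frame points from the turntable axis to the handle.
- cup (a point): centre of the mouth, at rim height (100 mm above the counter), of the steel grinder cup: 74 mm outside diameter, 62 mm tall, fixed on the turntable, axis 60 mm from the turntable axis, across from the handle. z up; x along the line of the two entry gaps. (A smaller clear cup, 48 mm wide, 32 mm tall, on the turntable is not used.)
- gap (a point): one of the two facing entry gaps in the cup's mouth, at rim height, 30 mm from the cup axis along +x. Inside the rim an 8 mm deep ledge of 52 mm bore runs round, broken by these gaps (about 16 mm wide, out to 66 mm diameter), through which the lid's lugs pass down; below the ledge the lugs run clockwise. One rib outside the wall marks each gap.
- half_rib (a point): top of the single halfway rib on the outside of the cup, at rim height, 41 mm from the cup axis, 45 degrees clockwise (seen from above) from the gap's rib. Twin ribs at 90 degrees mark the lock. The same ribs repeat half a turn round the cup.
- lid: loose grey bayonet lid, 90 g, upright on the counter. Origin: centre of its underside; x along grip bar and lugs (half turn is equivalent). From below: spigot 48 mm dia, 16 mm high, with two lugs at its foot on +x and -x reaching 30 mm out, 9 wide, 6 high; disc 76 mm dia, 8 thick; bar 70 long (x), 14 wide, 28 high, top at 52 mm. Seated: disc on the cup rim, origin 16 mm below cup.
- pulse (a joint): angle of the sprung ring in the cup, clockwise positive, 0 at rest. From the gaps the lid turns free for about 0.13 rad, then its lugs push the ring against a light spring (0.055 Nm halfway): pulse = lid turn - 0.13. Halfway 0.65 (lid at 45 degrees); resistance grows from 1.0, clicks into lock at 1.2, end 1.44 (90 degrees). Let go before the click, it springs back.
- bowl: small white ceramic bowl, 100 mm across, 45 mm high; origin at the centre of its underside. Bystander.
- nail_file: steel nail file, 150 x 15 x 5 mm, lying flat; origin at the centre of its underside. Bystander.
- scoop: bamboo scoop, 170 mm long, 50 mm wide, 28 mm high, lying flat; origin at the centre of its underside. Bystander.
- dispenser: blue plastic pill dispenser with a push button on top, 55 x 100 x 48 mm; origin at the centre of its underside. Bystander.
- supplement_jar: closed amber glass jar, 70 mm across, 100 mm high; origin at the centre of its underside. Bystander.
- groom_brush: grooming brush lying flat; origin at the centre of its underside. Bystander.

How it is judged:
On the way, in this order (a step that is already met when the one before it is completed fails the run):
1. the turntable rests in its detent with the cup at the working station (value of joint turn between -0.06 and 0.06 rad and velocity of joint turn between -0.05 and 0.05 rad/s), for 0.2 s.
2. the lid sits in the cup, disc on the rim, not yet twisted (value of joint turn between -0.06 and 0.06 rad and horizontal distance between lid and cup below 0.004 m and z of lid in the frame of cup between -0.0185 and -0.0125 m and angle between lid's own z axis and vertical below 0.08 rad and value of joint pulse below 0.3 rad), for 0.1 s.
At the end, for the whole second after the job is handed in: Turntable within 0.06 rad of its detent; lid within 4 mm of the cup's axis, level within 0.08 rad, disc on the rim within about 3 mm; switch ring between 0.45 and 0.85 rad (lid turned about 33 to 56 degrees from entry) and still; the fingers hold the lid with more than 1 N (value of joint turn between -0.06 and 0.06 rad and horizontal distance between lid and cup below 0.004 m and z of lid in the frame of cup between -0.0185 and -0.0125 m and angle between lid's own z axis and vertical below 0.08 rad and value of joint pulse between 0.45 and 0.85 rad and velocity of joint pulse between -0.1 and 0.1 rad/s and contact force between the fingers and lid above 1 N); the arm keeps its last pose, push and grip.
It fails at once if the lid is twisted into its lock (value of joint pulse above 1.1 rad).
It fails at once if another thing on the counter is shifted by more than 20 mm (distance of any of bowl, nail_file, scoop, dispenser, supplement_jar, groom_brush from where it was at the start of the episode above 0.02 m).
It also fails if it takes over 64 s, if anything falls off the work surface, if the arm or the gripper's body presses on something with over 40 N, if the wrist force passes 120 N, or if a joint passes its speed limit or range.

## Robot

A 6-joint arm with a two-finger parallel gripper is mounted at the origin on the work surface. World frame = base frame: x ahead of the robot, y to its left, z up, the work surface at z = 0. Lengths are in m, angles in rad, forces in N, time in s.
With the tool pointing down it reaches from about 0.425 to 0.95 m from the base axis. Payload 14.7 kg.
Tool frame: the origin (TCP) lies midway between the tips of the shut fingers; the grasp point (between the pads) lies env.grip_point_offset behind it (env.grip_point_offset is the distance from the TCP to the grasp point, in m); z points along the fingers, y is the line along which they close (so a half turn about z gives the same grasp; the last joint's range is limited). The gripper opens to 85 mm and grips with 20 to 120 N. Pads are 22 mm wide; open, the fingers measure 114 mm over their backs; the gripper's body (76 mm by 85 mm) begins 54 mm behind the grasp point. The pads swing forward as they close: fully open they stand 13 mm farther back than shut.
Start: joints at [1.214, 0.48, 1.596, -0, 1.065, -0.047], TCP at [0.198, 0.619, 0.231] pointing down, gripper open.
Joint ranges: [-2.75, 2.75], [-0.82, 2.05], [0.23, 2.67], [-1.56, 4.7], [0.09, 2.69], [-2.92, 2.92]. Speed limits (rad/s): [1.89, 1.89, 2.39, 3.01, 3.01, 3.01].

## Interface

Orientations are given as a unit quaternion [x, y, z, w].
In Python, from plant import env gives the robot as it stands.
- The arm moves only by the tool arm_command, never from a script. Its argument "commands" is text: rows parted by semicolons, each of 7 numbers parted by spaces: the turn, a rotation vector about the tool's x, y, z in rad, then the shift along the tool's x, y, z in cm, then the opening, from 0 (shut) to 1 (fully open). In form: wx wy wz x y z fingers; .... A call has 1 to 5 rows; each row shifts and turns the commanded pose from where the row before left it, along the tool's axes as they then stand; what a row does not reach is not made up. A row lasts 1/10 s, in which the tool goes at most 50 mm and 8.59 degrees, less where a joint would pass 70% of its speed; a pose out of reach is approached as far as the arm can. A call with a gripper value outside its range is refused whole. The fingers move at their own pace and stop on an object; "newtons" is the grip in N (left out, the last holds). Time passes only in rows, so rows that do not move let the fingers close. It gives the time, the measured TCP pose, the force, the opening and the grip force at its end, in the units of the state.
- env.observe(): the state, without advancing time (a new reading comes with each control period).
- env.snapshot(name): name is "scene" or "top"; returns a dict with "frame" (420x560x3 uint8, blue, green, red), "mtx" (3x3 intrinsics, pixels), "R" (3x3) and "t" (3): a world point X has camera coordinates R X + t. Camera axes: x right, y down, z forward; pixel columns grow to the right and rows downward; lengths in m; the calibration is good to about 2 mm. A picture is of the moment at which its call begins. There is no depth.
- env.sign_off(): hands the job in; it is judged then, once.
The state is a dict: "t": time; "joint_positions": joint angles; "qd": joint speeds; "tau": joint torques, N m; "position": TCP position; "tool_rot": TCP orientation; "ft_force": force on the tool from outside, world axes, zero at the start; "wrist_torque": the same for the moment, N m; "width": finger opening in m; "grip_force": force on a finger pad.
Only numpy, scipy, OpenCV 4.12 (cv2) and the standard library are available. Lean on these libraries where they do the work, as an engineer would, in place of code of your own. Each camera call takes 0.05 s, during which the arm holds its last target. There are 200 camera calls.

## Working session

There is one attempt and no reset: what is moved stays moved. The work goes in short steps, Python scripts to look and compute and a tool call to move; the robot and the scene stay as the last step left them, time stands still between calls to the robot, and variables do not carry over. Pictures are saved under pics/ and viewed, at most 10 in all, crops included, and the job is handed in when it is done.

Besides the shell and the picture viewer there is one more tool, called after ">>>" as name(argument=value, ...) on one line, values as JSON. arm_command: Moves the arm, as the interface text tells. Its arguments: {"type":"object","properties":{"commands":{"type":"string"},"newtons":{"type":"number"}},"required":["commands"]}

```bash
mkdir -p pics; cat > h.py <<'E'
import numpy as np, cv2
from plant import env
def snap(n,f):
    s=env.snapshot(n); cv2.imwrite('pics/'+f,s['frame']); np.savez('pics/'+f+'.npz',**s); return s
def ray(s,u,v,z):
    K,R,t=np.array(s['mtx']),np.array(s['R']),np.array(s['t'])
    d=R.T@np.linalg.solve(K,[u,v,1.]); c=-R.T@t
    return c+d*(z-c[2])/d[2]
def proj(s,X):
    p=np.array(s['mtx'])@(np.array(s['R'])@np.array(X)+np.array(s['t'])); return p[:2]/p[2]
E
python3 - <<'E'
from h import *
for n in('top','scene'):
    s=snap(n,n+'0.png'); print(n,s['mtx'],-np.array(s['R']).T@s['t'],s['R'])
    cv2.imwrite('pics/%s0b.png'%n,cv2.resize(s['frame'],(800,600),interpolation=cv2.INTER_CUBIC))
print(env.grip_point_offset,env.observe())
E
```

```text
top [[396.74738337   0.         274.51829506]
 [  0.         396.74738337 214.22935271]
 [  0.           0.           1.        ]] [0.42564778 0.06906419 1.04642535] [[-0.0034648  -0.99998975  0.00291458]
 [-0.98927564  0.00300206 -0.14602979]
 [ 0.14601954 -0.00338929 -0.9892759 ]]
scene [[535.23787963   0.         281.88589588]
 [  0.         535.23787963 213.19695953]
 [  0.           0.           1.        ]] [1.38661518 0.48742425 1.39271248] [[-0.49627766  0.86805588  0.01369168]
 [ 0.70500458  0.41216245 -0.57714006]
 [-0.50663302 -0.27676903 -0.8165304 ]]
0.0187 {'t': 0.1, 'joint_positions': array([ 1.21439906e+00,  4.80770814e-01,  1.59681462e+00, -2.53486641e-05,
        1.06509897e+00, -4.65965951e-02]), 'qd': array([-0.00121986, -0.00205137, -0.00103986,  0.0010549 , -0.00178553,
       -0.00054454]), 'tau': array([ 9.44486928e-04, -9.52270603e+01, -4.31040609e+01,  4.85464034e-05,
        5.16837841e-03,  1.28810447e-05]), 'position': array([0.19802052, 0.61871179, 0.23073407]), 'tool_rot': array([ 1.54275534e-01,  9.88027713e-01, -5.37050212e-04, -9.83891695e-05]), 'ft_force': array([-0.16421587,  0.13348941, -0.1679691 ]), 'wrist_torque': array([ 0.02638906,  0.0131509 , -0.0410685 ]), 'grip_force': 0.0, 'width': 0.08544992968602687}
```

View pics/top0b.png

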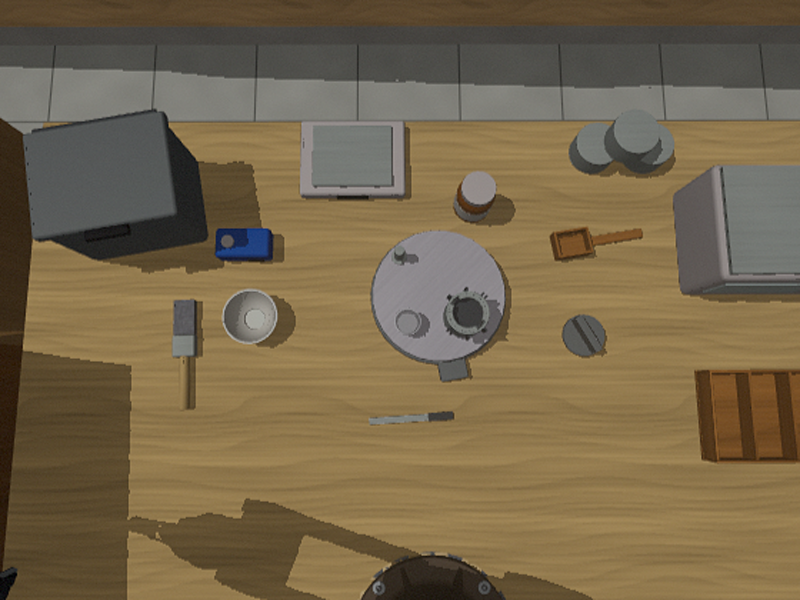

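View pics/scene0b.png

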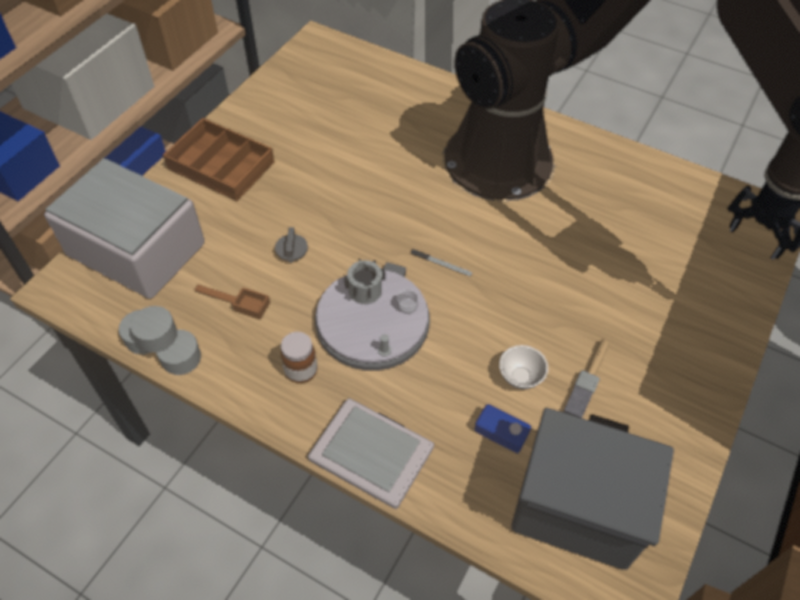

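Top view (800-px scale): turntable centre ≈(438,297), post ≈(400,253), cup ≈(467,314), station block ≈(453,370), lid ≈(584,335). Scene view: cup (365,280), post (384,343), lid (291,245). Now I'll measure.

```bash
python3 - <<'E'
from h import *
s=dict(np.load('pics/top0.png.npz')); f=s['frame']; hsv=cv2.cvtColor(f,cv2.COLOR_BGR2HSV)
m=((hsv[...,1]<60)).astype(np.uint8)*255
def comp(m,u,v):
    n,l,st,c=cv2.connectedComponentsWithStats(m); return (l==l[v,u]).astype(np.uint8),st[l[v,u]]
def circ(P):
    A=np.c_[2*P[:,:2],np.ones(len(P))]; b=(P[:,:2]**2).sum(1); x=np.linalg.lstsq(A,b,rcond=None)[0]
    return x[:2],np.sqrt(x[2]+x[0]**2+x[1]**2)
for nm,uv,z in(('tt',(300,190),.038),('lid',(401,238),.024)):
    c,st=comp(m,*uv); print(nm,st)
    k=max(cv2.findContours(c,0,cv2.CHAIN_APPROX_NONE)[0],key=cv2.contourArea)[:,0]
    P=np.array([ray(s,u,v,z) for u,v in k])
    for i in range(6):
        o,r=circ(P); d=np.abs(np.hypot(*(P[:,:2]-o).T)-r); P=P[d<max(2*np.median(d),.0015)]
    print(o,r,len(P),len(k))
a=cv2.resize(f[155:280,255:365],None,fx=4,fy=4,interpolation=cv2.INTER_CUBIC)
b=cv2.resize(f[210:260,385:435],(250,250),interpolation=cv2.INTER_CUBIC)
s2=dict(np.load('pics/scene0.png.npz'))['frame']
c=cv2.resize(s2[150:175+15,185:225],(240,240),interpolation=cv2.INTER_CUBIC)
o=np.zeros((500,700,3),np.uint8); o[:,:440]=a; o[:250,445:695]=b; o[255:495,445:685]=c
cv2.imwrite('pics/c1.png',o)
E
```

```text
tt [ 259  161   95  106 7154]
[ 0.59343027 -0.01644195] 0.12074779447371939 189 287
lid [394 220  29  29 657]
[ 0.52314886 -0.28000191] 0.03637059832553231 72 82
```

View pics/c1.png

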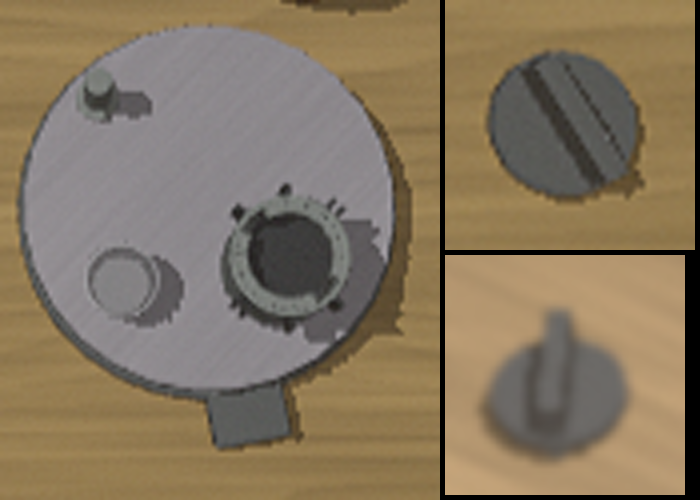

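```bash
python3 - <<'E'
from h import *
s=dict(np.load('pics/top0.png.npz'))
C=lambda a,b,z:ray(s,255+a/4-.375,155+b/4-.375,z)[:2]
L=lambda a,b,z:ray(s,385+(a-445)/5-.4,210+b/5-.4,z)[:2]
o=np.array([.5934,-.0164]); ang=lambda v:np.degrees(np.arctan2(v[1],v[0]))
h=C(99,80,.088); print('handle',h,np.hypot(*(h-o)),ang(h-o))
A,B=C(237,212,.1),C(335,305,.1); print('gapribs',A,B,(A+B)/2,np.hypot(*(A-B)),ang(A-B))
A2,B2=C(285,190,.1),C(289,325,.1); print('half',A2,B2,ang(A2-B2)); c=(A+B+A2+B2)/4; print('cup',c,np.hypot(*(c-o)),ang(c-o))
e=[C(217,448,.022),C(290,432,.022)];m=(e[0]+e[1])/2;print('block',m,np.hypot(*(m-o)),ang(m-o),ang(e[0]-e[1]))
q=[L(*p,.052) for p in((540,68),(562,62),(628,155),(605,183))]; print('bar',np.mean(q,0),ang(q[0]-q[3]),ang(q[1]-q[2]),np.hypot(*(q[0]-q[3])),q)
s2=dict(np.load('pics/scene0.png.npz'))
print('bar scene ends: ',[ray(s2,185+(a-445)/6,150+(b-255)/6,.052)[:2] for a,b in((557,312),(548,408))])
E
```

```text
handle [0.66629979 0.05339944] 0.10092741002121945 43.755360830383516
gapribs [ 0.58119575 -0.02939746] [ 0.5245359  -0.08714184] [ 0.55286582 -0.05826965] 0.08089964202766652 45.54313763235534
half [ 0.59461322 -0.05872634] [ 0.51260373 -0.05928533] 0.390530039940132
cup [ 0.55323715 -0.05863774] 0.05828448851357673 -133.5575675855637
block [ 0.44596735 -0.04544784] 0.1502669771710466 -168.8540882723332 102.02899740778152
bar [ 0.52369002 -0.28126715] 27.009302138360052 33.057532511096376 0.065292620378974 [array([ 0.5485175 , -0.26053043]), array([ 0.55153974, -0.27182381]), array([ 0.50435668, -0.30253225]), array([ 0.49034617, -0.2901821 ])]
bar scene ends:  [array([ 0.49677468, -0.29690442]), array([ 0.55527188, -0.26242926])]
```

```bash
cat >> h.py <<'E'
from scipy.spatial.transform import Rotation as Ro
def plan(p,yaw,n,f,st=None):
    """rows to bring TCP to p, tool y at world yaw (deg), level, in n rows; turn spread evenly"""
    if st is None:
        o=env.observe(); st=(o['position'],Ro.from_quat(o['tool_rot']))
    P,R=np.array(st[0]),st[1]; n0=np.radians(yaw)
    y=np.array([np.cos(n0),np.sin(n0),0]); z=np.array([0,0,-1.]); G=Ro.from_matrix(np.c_[np.cross(y,z),y,z])
    dr=(R.inv()*G).as_rotvec(); d=(np.array(p)-P)/n*100; rows=[]
    for i in range(n):
        r=np.round(dr/n,3); s=np.round(R.inv().apply(d),2)
        rows.append('%g %g %g %g %g %g %g'%(*r,*s,f)); R=R*Ro.from_rotvec(r)
    for i in range(0,n,5): print('; '.join(rows[i:i+5]))
E
python3 - <<'E'
from h import *
plan([.666,.0525,.15],-45.2,15,.45)
E
```

```text
-0 0 0.137 -4.12 -2.64 0.54 0.45; -0 0 0.137 -4.44 -2.06 0.54 0.45; -0 0 0.137 -4.68 -1.43 0.54 0.45; -0 0 0.137 -4.83 -0.78 0.54 0.45; -0 0 0.137 -4.9 -0.11 0.54 0.45
-0 0 0.137 -4.86 0.56 0.54 0.45; -0 0 0.137 -4.74 1.22 0.54 0.45; -0 0 0.137 -4.53 1.86 0.54 0.45; -0 0 0.137 -4.24 2.46 0.54 0.45; -0 0 0.137 -3.86 3.01 0.54 0.45
-0 0 0.137 -3.41 3.51 0.54 0.45; -0 0 0.137 -2.9 3.95 0.54 0.45; -0 0 0.137 -2.33 4.3 0.54 0.45; -0 0 0.137 -1.73 4.58 0.54 0.45; -0 0 0.137 -1.08 4.78 0.54 0.45
```

>>> arm_command(commands="0 0 0.137 -4.12 -2.64 0.54 0.45; 0 0 0.137 -4.44 -2.06 0.54 0.45; 0 0 0.137 -4.68 -1.43 0.54 0.45; 0 0 0.137 -4.83 -0.78 0.54 0.45; 0 0 0.137 -4.9 -0.11 0.54 0.45", newtons=25)

```text
t: 0.6
position: [0.3547, 0.4287, 0.204]
tool_rot: [0.479, 0.878, -0.0, -0.0]
ft_force: [0.7, 0.2, 0.5]
width: 0.0386
grip_force: 0.0
```

>>> arm_command(commands="0 0 0.137 -4.86 0.56 0.54 0.45; 0 0 0.137 -4.74 1.22 0.54 0.45; 0 0 0.137 -4.53 1.86 0.54 0.45; 0 0 0.137 -4.24 2.46 0.54 0.45; 0 0 0.137 -3.86 3.01 0.54 0.45")

```text
t: 1.1
position: [0.5108, 0.2398, 0.1769]
tool_rot: [0.746, 0.665, -0.0, -0.0]
ft_force: [0.6, 0.6, 0.3]
width: 0.0386
grip_force: 0.0
```

>>> arm_command(commands="0 0 0.137 -3.41 3.51 0.54 0.45; 0 0 0.137 -2.9 3.95 0.54 0.45; 0 0 0.137 -2.33 4.3 0.54 0.45; 0 0 0.137 -1.73 4.58 0.54 0.45; 0 0 0.137 -1.08 4.78 0.54 0.45")

```text
t: 1.6
position: [0.6668, 0.0511, 0.1498]
tool_rot: [0.927, 0.376, -0.0, -0.0]
ft_force: [1.2, 1.0, 0.3]
width: 0.0385
grip_force: 0.0
```

```bash
python3 - <<'E'
from h import *
o=env.observe(); print(o['t'],o['position'],o['width'],o['joint_positions'])
plan([.666,.0525,.15],-45.2,2,.45)
E
```

```text
1.6 [0.66681099 0.05113618 0.14976652] 0.038506729964847206 [3.11752556e-02 5.88666517e-01 1.62437394e+00 8.96439314e-05
 9.29089815e-01 8.31033136e-01]
-0 0 -0.006 0.02 -0.08 -0.01 0.45; -0 0 -0.006 0.02 -0.08 -0.01 0.45
```

>>> arm_command(commands="0 0 -0.012 0.04 -0.16 2.5 0.45; 0 0 0 0 0 3.0 0.45; 0 0 0 0 0 3.0 0.45; 0 0 0 0 0 1.0 0.45; 0 0 0 0 0 0 0.45")

```text
t: 2.1
position: [0.664, 0.0544, 0.0538]
tool_rot: [0.923, 0.384, -0.001, -0.001]
ft_force: [1.1, -0.0, 0.5]
width: 0.0385
grip_force: 0.0
```

>>> arm_command(commands="0 0 0 0 0 0 0.1; 0 0 0 0 0 0 0.1; 0 0 0 0 0 0 0.1; 0 0 0 0 0 0 0.1")

```text
t: 2.5
position: [0.6662, 0.0546, 0.0568]
tool_rot: [0.923, 0.384, 0.001, 0.0]
ft_force: [-1.0, 1.7, 8.8]
width: 0.0171
grip_force: 26.2
```

>>> arm_command(commands="0 0 0.072 -0.02 0.6 -0.05 0.1; 0 0 0.072 -0.03 0.72 -0.05 0.1; 0 0 0.072 -0.03 0.72 0 0.1; 0 0 0.072 -0.03 0.72 0 0.1; 0 0 0.072 -0.03 0.72 0 0.1")

```text
t: 3.0
position: [0.6872, 0.0263, 0.057]
tool_rot: [0.977, 0.211, 0.002, 0.0]
ft_force: [13.0, 6.3, -12.1]
width: 0.0172
grip_force: 24.8
```

>>> arm_command(commands="0 0 0.072 -0.03 0.72 0 0.1; 0 0 0.072 -0.03 0.72 0 0.1; 0 0 0.036 -0.01 0.36 0 0.1; 0 0 0 0 0 0 0.1")

```text
t: 3.4
position: [0.6939, 0.009, 0.0571]
tool_rot: [0.992, 0.123, 0.003, 0.0]
ft_force: [17.4, 7.2, -14.4]
width: 0.0169
grip_force: 25.1
```

```bash
python3 - <<'E'
from h import *
o=env.observe(); p=o['position']-[.5934,-.0164,0]; print(np.degrees(np.arctan2(p[1],p[0])),np.hypot(p[0],p[1]))
y=Ro.from_quat(o['tool_rot']).apply([0,1,0]);print(np.degrees(np.arctan2(y[1],y[0])))
E
```

```text
14.205737273805779 0.10368435034769694
-75.86509353577499
```

>>> arm_command(commands="0 0 0.025 0.08 0.25 0.03 0.1; 0 0 0.025 0.08 0.25 0.03 0.1; 0 0 0 0 0 0 0.1; 0 0 0 0 0 0 0.4; 0 0 0 0 0 0 0.4")

```text
t: 3.9
position: [0.6931, 0.0044, 0.056]
tool_rot: [0.995, 0.099, -0.0, 0.0]
ft_force: [-0.4, 0.7, -0.3]
width: 0.0344
grip_force: 0.0
```

>>> arm_command(commands="0 0 0 0 0 0 0.4; 0 0 0 0 0 0 0.4; 0 0 0 0 0 -3 0.4; 0 0 0 0 0 -5 0.4; 0 0 0 0 0 -3 0.4")

```text
t: 4.4
position: [0.694, 0.0044, 0.1687]
tool_rot: [0.995, 0.099, 0.001, 0.0]
ft_force: [0.5, 0.4, 0.2]
width: 0.0341
grip_force: 0.0
```

>>> arm_command(commands="0 0 0 -4 0 -3 0.8; 0 0 0 0 -4.5 0 0.8; 0 0 0 0 -5 0 0.8; 0 0 0 0 -5 0 0.8")

```text
t: 4.8
position: [0.6249, 0.1395, 0.1963]
tool_rot: [0.995, 0.098, 0.0, -0.0]
ft_force: [0.6, -0.1, 0.3]
width: 0.0684
grip_force: 0.0
```

```bash
python3 - <<'E'
from h import *
s=snap('top','top1.png'); f=s['frame']; print(env.observe()['position'])
cv2.imwrite('pics/c2.png',cv2.resize(f[140:265,250:375],(600,600),interpolation=cv2.INTER_CUBIC))
E
```

```text
[0.6230935  0.14672941 0.19608811]
```

View pics/c2.png

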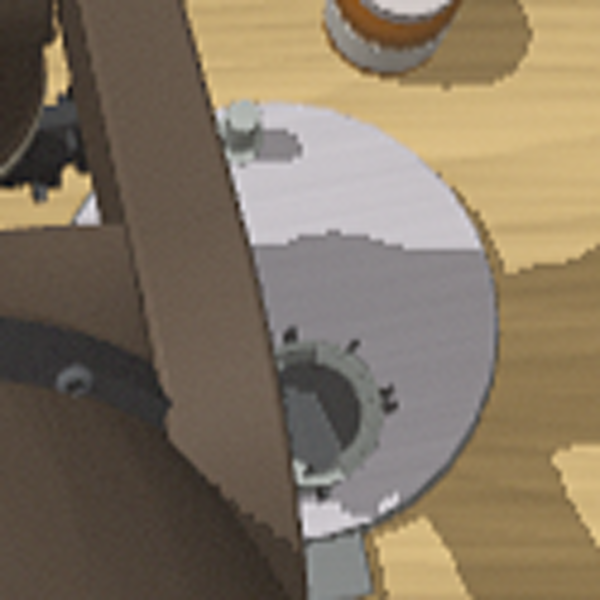

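Post top ≈(243,113), gap ribs ≈(291,335) and (320,492), half rib (352,346), twin ribs (388,398); the arm hides part.

```bash
python3 - <<'E'
from h import *
s=dict(np.load('pics/top1.png.npz'))
C=lambda a,b,z:ray(s,250+a/4.8-.4,140+b/4.8-.4,z)[:2]
o=np.array([.5934,-.0164]); ang=lambda v:np.degrees(np.arctan2(v[1],v[0]))
h=C(243,111,.088); print('handle',h,np.hypot(*(h-o)),ang(h-o))
A,B=C(291,335,.1),C(320,492,.1); c=(A+B)/2; print('gap',A,B,c,np.hypot(*(A-B)),ang(A-B),ang(o-c),np.hypot(*(o-c)))
print(ang(C(352,346,.1)-c),ang(C(388,398,.1)-c))
plan([.5235,-.2805,.15],-59.5,11,1)
E
```

```text
handle [0.69655865 0.00131953] 0.1046694245217621 9.746566771628903
gap [ 0.57689659 -0.02049767] [ 0.4977837  -0.03361133] [ 0.53734015 -0.0270545 ] 0.0801923767309406 9.411704734949275 10.761056653319372 0.05706334763120719
-35.3753860409006 -79.83096103332004
-0 -0 -0.03 -1.66 3.63 0.41 1; -0 -0 -0.03 -1.77 3.58 0.41 1; -0 -0 -0.03 -1.87 3.52 0.41 1; -0 -0 -0.03 -1.98 3.46 0.41 1; -0 -0 -0.03 -2.08 3.4 0.41 1
-0 -0 -0.03 -2.18 3.34 0.41 1; -0 -0 -0.03 -2.28 3.27 0.41 1; -0 -0 -0.03 -2.38 3.2 0.41 1; -0 -0 -0.03 -2.47 3.13 0.41 1; -0 -0 -0.03 -2.57 3.05 0.41 1
-0 -0 -0.03 -2.66 2.97 0.41 1
```

>>> arm_command(commands="0 0 -0.03 -1.66 3.63 0.41 0.6; 0 0 -0.03 -1.77 3.58 0.41 0.6; 0 0 -0.03 -1.87 3.52 0.41 0.6; 0 0 -0.03 -1.98 3.46 0.41 0.6; 0 0 -0.03 -2.08 3.4 0.41 0.6")

```text
t: 5.35
position: [0.5793, -0.0569, 0.1751]
tool_rot: [0.985, 0.174, -0.0, 0.0]
ft_force: [0.8, -0.7, 0.7]
width: 0.0512
grip_force: 0.0
```

>>> arm_command(commands="0 0 -0.03 -2.18 3.34 0.41 0.6; 0 0 -0.03 -2.28 3.27 0.41 0.6; 0 0 -0.03 -2.38 3.2 0.41 0.6; 0 0 -0.03 -2.47 3.13 0.41 0.6; 0 0 -0.03 -2.57 3.05 0.41 0.6")

```text
t: 5.85
position: [0.5338, -0.2512, 0.1546]
tool_rot: [0.969, 0.247, 0.0, 0.0]
ft_force: [1.6, -0.4, -1.0]
width: 0.0509
grip_force: 0.0
```

>>> arm_command(commands="0 0 -0.03 -2.66 2.97 0.41 0.6; 0 0 0 0 0 0 0.6")

```text
t: 6.05
position: [0.524, -0.2926, 0.1501]
tool_rot: [0.966, 0.26, -0.0, 0.0]
ft_force: [0.6, 0.3, -0.1]
width: 0.051
grip_force: 0.0
```

```bash
python3 - <<'E'
from h import *
s=snap('top','top2.png'); f=s['frame']; print(env.observe()['position'])
s2=snap('scene','scene2.png')
a=cv2.resize(f[140:265,250:375],(400,400),interpolation=cv2.INTER_CUBIC)
b=cv2.resize(s2['frame'][110:210,160:260],(400,400),interpolation=cv2.INTER_CUBIC)
cv2.imwrite('pics/c3.png',np.hstack([a,b]))
plan([.5237,-.2805,.15],-59.8,1,.6)
E
```

```text
[ 0.52440948 -0.29055117  0.1502713 ]
-0.001 0 -0 0.34 -0.8 0.04 0.6
```

View pics/c3.png

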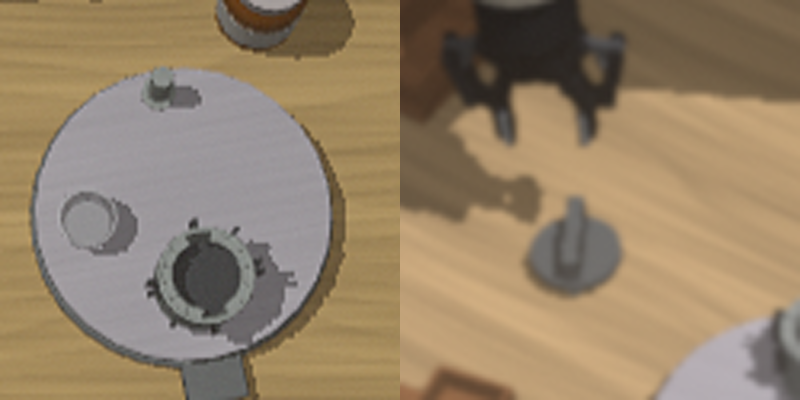

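Cup ribs in the left crop: gap (194,224)/(214,328), half (239,235)/(173,322), twins (260,265)/(151,288); the post is at (160,74). Gripper is above the lid in the right crop.

>>> arm_command(commands="0 0 0 0.3 -0.7 2 0.6; 0 0 0 0 0 2 0.6; 0 0 0 0 0 2 0.6; 0 0 0 0 0 0 0.6; 0 0 0 0 0 0 0.6")

```text
t: 6.65
position: [0.5246, -0.28, 0.0909]
tool_rot: [0.965, 0.262, -0.0, -0.0]
ft_force: [0.5, -0.2, 0.0]
width: 0.0512
grip_force: 0.0
```

```bash
python3 - <<'E'
from h import *
s=dict(np.load('pics/top2.png.npz'))
C=lambda a,b,z:ray(s,250+a/3.2-.35,140+b/3.2-.35,z)[:2]
o=np.array([.5934,-.0164]); ang=lambda v:np.degrees(np.arctan2(v[1],v[0]))
h=C(161,72,.088); print('handle',h,np.hypot(*(h-o)),ang(h-o))
c=[]
for n,p,q in(('gap',(194,224),(213,328)),('half',(239,235),(173,322)),('twin',(260,265),(151,288))):
    A,B=C(*p,.1),C(*q,.1); c.append((A+B)/2); print(n,c[-1],np.hypot(*(A-B)),ang(A-B))
c=np.mean(c,0); print(c,ang(o-c),np.hypot(*(o-c)))
e=[C(187,403,.022),C(248,392,.022)]; print(ang(np.mean(e,0)-o),ang(e[0]-e[1])-90)
# cup rim: fit circle to light-grey rim outer contour? mouth dark hole
g=cv2.cvtColor(s['frame'],cv2.COLOR_BGR2GRAY)
p=env.observe(); print(p['position'],p['tool_rot'])
plan([.5237,-.2805,.030],-59.8,3,.6)
E
```

```text
handle [0.69803624 0.00195437] 0.10623382299641956 9.94910448835951
gap [ 0.53696446 -0.02704387] 0.07964647885811946 9.300399370257368
half [ 0.53500255 -0.0290549 ] 0.0828567039860898 -37.742056926429306
twin [ 0.53635883 -0.02863699] 0.08389949995082781 -78.2296141374559
[ 0.53610861 -0.02824526] 11.68156726357464 0.058503104007945256
-169.06741399574219 9.92092308786259
[ 0.52457609 -0.2800035   0.09090955] [ 9.65126127e-01  2.61785128e-01 -1.91610632e-04 -2.62812585e-04]
-0 0 0.001 -0.03 0 2.03 0.6; -0 0 0.001 -0.03 0 2.03 0.6; -0 0 0.001 -0.03 0 2.03 0.6
```

>>> arm_command(commands="0 0 0 -0.1 0 2 0.6; 0 0 0 0 0 2 0.6; 0 0 0 0 0 2 0.6; 0 0 0 0 0 0 0.6")

```text
t: 7.05
position: [0.523, -0.2807, 0.0298]
tool_rot: [0.965, 0.261, -0.001, -0.001]
ft_force: [0.3, -0.6, 1.0]
width: 0.0517
grip_force: 0.0
```

>>> arm_command(commands="0 0 0 0 0 0 0.1; 0 0 0 0 0 0 0.1; 0 0 0 0 0 0 0.1; 0 0 0 0 0 0 0.1; 0 0 0 0 0 0 0.1", newtons=40)

```text
t: 7.55
position: [0.5243, -0.2818, 0.0321]
tool_rot: [0.965, 0.261, 0.001, 0.001]
ft_force: [-0.1, 1.5, 7.5]
width: 0.0134
grip_force: 39.4
```

>>> arm_command(commands="0 0 0 0 0 -2 0.1; 0 0 0 0 0 -4 0.1; 0 0 0 0 0 -4 0.1; 0 0 0 0 0 -3.5 0.1; 0 0 0 0 0 0 0.1")

```text
t: 8.05
position: [0.526, -0.2829, 0.1713]
tool_rot: [0.965, 0.261, 0.003, 0.003]
ft_force: [0.7, 0.0, -0.7]
width: 0.0134
grip_force: 39.6
```

```bash
python3 - <<'E'
from h import *
o=env.observe(); print(o['position'],o['ft_force'],o['width'])
plan([.5355,-.100,.166],-80,5,.1)
E
```

```text
[ 0.52601866 -0.28291706  0.1713111 ] [ 0.73375368  0.03454935 -0.72693239] 0.013375197631588938
0.001 -0.001 0.071 2.01 -3.06 0.09 0.1; 0.001 -0.001 0.071 1.79 -3.2 0.09 0.1; 0.001 -0.001 0.071 1.56 -3.32 0.09 0.1; 0.001 -0.001 0.071 1.32 -3.42 0.1 0.1; 0.001 -0.001 0.071 1.07 -3.5 0.1 0.1
```

>>> arm_command(commands="0 0 0.071 2.01 -3.06 0.09 0.1; 0 0 0.071 1.79 -3.2 0.09 0.1; 0 0 0.071 1.56 -3.32 0.09 0.1; 0 0 0.071 1.32 -3.42 0.1 0.1; 0 0 0.071 1.07 -3.5 0.1 0.1")

```text
t: 8.55
position: [0.5328, -0.0971, 0.161]
tool_rot: [0.996, 0.085, 0.0, 0.0]
ft_force: [0.4, -0.9, -1.1]
width: 0.0133
grip_force: 39.5
```

>>> arm_command(commands="0 0 0 0 0 0 0.1; 0 0 0 0 0 0 0.1; 0 0 0 0 0 0 0.1")

```text
t: 8.85
position: [0.5331, -0.0991, 0.161]
tool_rot: [0.996, 0.087, 0.0, 0.0]
ft_force: [-0.0, 0.4, -1.2]
width: 0.0132
grip_force: 39.6
```

```bash
python3 - <<'E'
from h import *
s=snap('top','top3.png'); f=s['frame']; 
s2=snap('scene','scene3.png'); o=env.observe(); print(o['position'],o['tool_rot'])
p=proj(s,o['position']); p2=proj(s2,o['position']); print(p,p2)
def cr(f,p,h,q):
    u,v=int(p[0]),int(p[1]); print(u-h,v-h); return cv2.resize(f[v-h:v+h,u-h:u+h],(q,q),interpolation=cv2.INTER_CUBIC)
cv2.imwrite('pics/c4.png',np.hstack([cr(f,p,40,400),cr(s2['frame'],p2,40,400)]))
E
```

```text
[ 0.53307856 -0.09943575  0.160919  ] [9.96255760e-01 8.64549123e-02 5.80134608e-05 7.60058861e-05]
[348.12798836 224.24545662] [247.54381665 168.8198775 ]
308 184
207 128
```

View pics/c4.png

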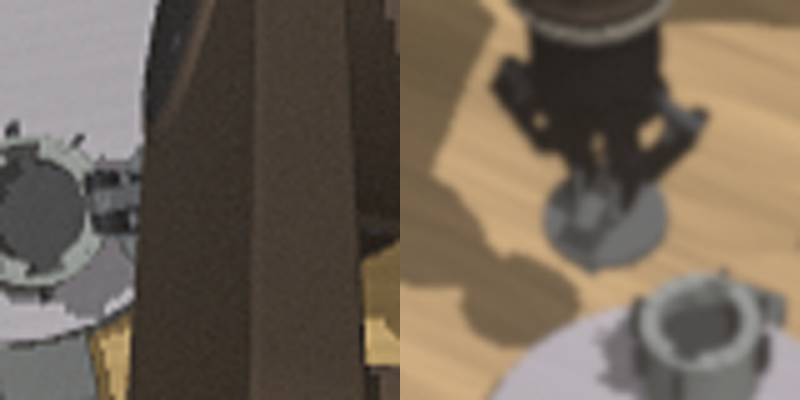

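```bash
python3 - <<'E'
from h import *
from scipy.optimize import least_squares
s=dict(np.load('pics/scene3.png.npz')); f=s['frame']; hsv=cv2.cvtColor(f,cv2.COLOR_BGR2HSV)
c=lambda a,b:(207+(a-400)/5-.4,128+b/5-.4)
# lid: grey component
m=((hsv[...,1]<75)&(hsv[...,2]>60)).astype(np.uint8)
u0,v0=map(int,c(640,240)); n,l,st,_=cv2.connectedComponentsWithStats(m); k=l[v0,u0]; print(hsv[v0,u0],st[k])
ct=max(cv2.findContours((l==k).astype(np.uint8),0,cv2.CHAIN_APPROX_NONE)[0],key=cv2.contourArea)[:,0]
def fit(P,r):
    g=least_squares(lambda o:np.hypot(*(P-o).T)-r,P.mean(0),loss='soft_l1',f_scale=.001); return g.x,np.abs(g.fun).mean()
low=np.array([ray(s,u,v,.145)[:2] for u,v in ct if v>c(0,228)[1]])
print('lid low arc',fit(low,.038),len(low)); print([tuple(x) for x in ct if x[1]>c(0,220)[1]][::3])
M=[c(544,220),c(668,222),c(606,267),c(560,250),c(650,252)]
print('lid manual',fit(np.array([ray(s,*p,.146)[:2] for p in M]),.038))
N=[c(640,318),c(763,318),c(700,270),c(660,282),c(745,282)]
print('cup rim scene',fit(np.array([ray(s,*p,.1)[:2] for p in N]),.037))
# cup in top2: hole+rim
s=dict(np.load('pics/top2.png.npz')); f=s['frame']; C=lambda a,b:(250+a/3.2-.35,140+b/3.2-.35)
T=[(160,275),(255,275),(206,229),(206,322),(172,243),(240,310),(172,308),(240,243)]
print('cup rim top',fit(np.array([ray(s,*C(*p),.1)[:2] for p in T]),.037))
o=env.observe(); print(o['position'])
E
```

```text
[  0   2 113] [235 159  26  24 399]
lid low arc (array([ 0.52946729, -0.10134748]), np.float64(0.001177879538269884)) 27
[(np.int32(235), np.int32(172)), (np.int32(236), np.int32(175)), (np.int32(239), np.int32(178)), (np.int32(242), np.int32(180)), (np.int32(245), np.int32(182)), (np.int32(248), np.int32(181)), (np.int32(251), np.int32(181)), (np.int32(254), np.int32(180)), (np.int32(257), np.int32(178)), (np.int32(259), np.int32(175)), (np.int32(260), np.int32(172))]
lid manual (array([ 0.52943756, -0.10098746]), np.float64(0.00045639468988558225))
cup rim scene (array([ 0.53535077, -0.03124383]), np.float64(0.0005087411901414166))
cup rim top (array([ 0.53701007, -0.0298066 ]), np.float64(0.0014534706761584228))
[ 0.53307856 -0.09943575  0.160919  ]
```

```bash
python3 - <<'E'
from h import *
plan([.5385,-.0288,.140],-80,3,.1)
E
```

```text
0 -0 -0 0.58 -2.29 0.7 0.1; 0 -0 -0 0.58 -2.29 0.7 0.1; 0 -0 -0 0.58 -2.29 0.7 0.1
```

>>> arm_command(commands="0 0 0 0.58 -2.3 0 0.1; 0 0 0 0.58 -2.3 0 0.1; 0 0 0 0.58 -2.3 0.5 0.1; 0 0 0 0 0 1.0 0.1; 0 0 0 0 0 0.6 0.1")

```text
t: 9.45
position: [0.5381, -0.028, 0.1392]
tool_rot: [0.996, 0.087, -0.0, 0.0]
ft_force: [0.0, 0.2, -0.5]
width: 0.013
grip_force: 39.6
```

>>> arm_command(commands="0 0 0 0 0 0 0.1; 0 0 0 0 0 0 0.1")

```text
t: 9.65
position: [0.5382, -0.0285, 0.1398]
tool_rot: [0.996, 0.086, -0.0, 0.0]
ft_force: [0.1, 0.8, -1.0]
width: 0.0131
grip_force: 39.6
```

```bash
python3 - <<'E'
from h import *
s=snap('top','top4.png'); s2=snap('scene','scene4.png'); o=env.observe(); print(o['position'],o['ft_force'])
p=proj(s,o['position']); p2=proj(s2,o['position']); print(p,p2)
def cr(f,p,h,q):
    u,v=int(p[0]),int(p[1]); print(u-h,v-h); return cv2.resize(f[v-h:v+h,u-h:u+h],(q,q),interpolation=cv2.INTER_CUBIC)
cv2.imwrite('pics/c5.png',np.hstack([cr(s['frame'],p,40,240),np.zeros((0,0,3),np.uint8)]) if 0 else cr(s2['frame'],p2+[0,8],30,600))
E
```

```text
[ 0.53842252 -0.02825157  0.1400995 ] [ 0.57497929  0.13313484 -0.56346958]
[315.47097339 223.13077295] [267.17438051 183.80904418]
237 161
```

View pics/c5.png

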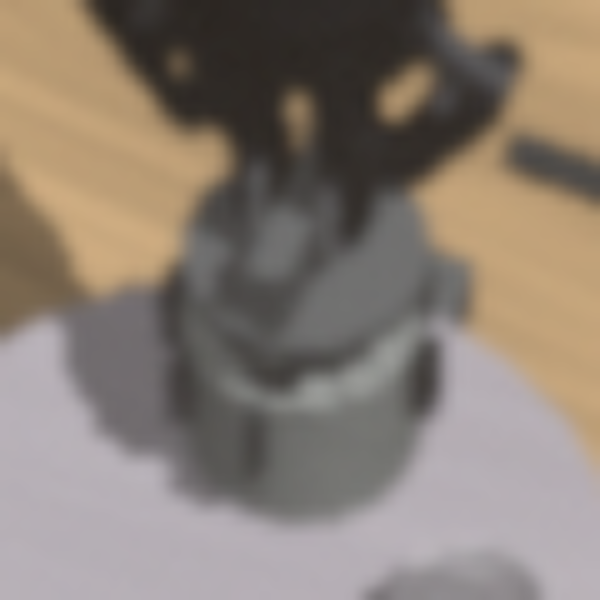

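Lid disc spans u≈188–430, front edge v≈357; cup rim spans ≈185–430, front edge v≈405: laterally aligned; check fore–aft.

```bash
python3 - <<'E'
from h import *
s=dict(np.load('pics/scene4.png.npz')); t=np.linspace(0,2*np.pi,721)
def ell(c,z,r):
    P=np.array([proj(s,[c[0]+r*np.cos(a),c[1]+r*np.sin(a),z]) for a in t]); P=(P-[237,161])*10+5
    return P[:,0].min(),P[:,0].max(),P[:,1].min(),P[:,1].max()
for c in((.535,-.029),(.537,-.031),(.533,-.031)):
    print(c,'cup',np.round(ell(c,.1,.037)),'lid',np.round(ell(c,.124,.038)))
E
```

```text
(0.535, -0.029) cup [190. 433. 211. 404.] lid [184. 437. 160. 359.]
(0.537, -0.031) cup [181. 424. 213. 406.] lid [175. 428. 161. 360.]
(0.533, -0.031) cup [188. 431. 204. 397.] lid [182. 435. 153. 351.]
```

>>> arm_command(commands="0 0 0 0.07 0.03 0.3 0.1; 0 0 0 0 0 0.3 0.1; 0 0 0 0 0 0.3 0.1; 0 0 0 0 0 0.3 0.1; 0 0 0 0 0 0.1 0.1")

```text
t: 10.25
position: [0.5388, -0.0277, 0.1265]
tool_rot: [0.996, 0.087, -0.0, -0.0]
ft_force: [0.4, -0.7, -1.1]
width: 0.0134
grip_force: 39.7
```

>>> arm_command(commands="0 0 0 0 0 0.25 0.1; 0 0 0 0 0 0.25 0.1; 0 0 0 0 0 0.2 0.1; 0 0 0 0 0 0.1 0.1; 0 0 0 0 0 0 0.1")

```text
t: 10.75
position: [0.5389, -0.0277, 0.1187]
tool_rot: [0.996, 0.087, -0.0, -0.0]
ft_force: [0.9, -1.0, -1.9]
width: 0.0124
grip_force: 39.6
```

>>> arm_command(commands="0 0 0 0 0 0.1 0.1; 0 0 0 0 0 0.1 0.1; 0 0 0 0 0 0.1 0.1; 0 0 0 0 0 0 0.1")

```text
t: 11.15
position: [0.5391, -0.0277, 0.1161]
tool_rot: [0.996, 0.087, 0.0, 0.0]
ft_force: [-1.1, -1.3, 6.0]
width: 0.0131
grip_force: 40.3
```

Seated with 6 N contact at the expected height. Now I'll twist clockwise about the lid's centre.

>>> arm_command(commands="0 0 0.098 0 0.025 0 0.1; 0 0 0.098 0 0.025 0 0.1; 0 0 0.098 0 0.025 0 0.1; 0 0 0.098 0 0.025 0 0.1; 0 0 0 0 0 0 0.1")

```text
t: 11.65
position: [0.5393, -0.0288, 0.1161]
tool_rot: [0.994, -0.11, 0.0, 0.0]
ft_force: [-0.7, -1.6, 5.1]
width: 0.0133
grip_force: 40.3
```

```bash
python3 - <<'E'
from h import *
o=env.observe(); print(o['position'],o['ft_force'],o['wrist_torque'])
y=Ro.from_quat(o['tool_rot']).as_matrix();print(np.degrees(np.arctan2(y[1,1],y[0,1])),y[2])
E
```

```text
[ 0.53925114 -0.02879597  0.11612407] [-0.72995695 -1.5753497   5.0705759 ] [-0.25712644  0.0739378  -0.02937551]
-102.61200352495294 [ 4.95663567e-04  8.28793741e-06 -9.99999877e-01]
```

>>> arm_command(commands="0 0 0.098 -0.01 0.025 0 0.1; 0 0 0.098 -0.01 0.025 0 0.1; 0 0 0.098 -0.01 0.025 0 0.1; 0 0 0.094 -0.01 0.025 0 0.1; 0 0 0 0 0 0 0.1")

```text
t: 12.15
position: [0.5388, -0.0295, 0.1161]
tool_rot: [0.955, -0.298, 0.0, -0.0]
ft_force: [0.9, 0.0, 3.0]
width: 0.0129
grip_force: 40.2
```

```bash
python3 - <<'E'
from h import *
s=snap('top','top5.png'); s2=snap('scene','scene5.png')
o=env.observe(); print(o['t'],o['position'],o['ft_force'],o['wrist_torque'],o['grip_force'])
y=Ro.from_quat(o['tool_rot']).as_matrix();print(np.degrees(np.arctan2(y[1,1],y[0,1])),y[2])
a=cv2.resize(s['frame'][140:265,250:375],(400,400),interpolation=cv2.INTER_CUBIC)
b=cv2.resize(s2['frame'][161:241,227:307],(400,400),interpolation=cv2.INTER_CUBIC)
cv2.imwrite('pics/c6.png',np.hstack([a,b]))
E
```

```text
12.25 [ 0.53875024 -0.02950217  0.11609216] [ 1.8694518  -0.90563147  3.78257584] [-0.05582053 -0.31439997 -0.00762114] 40.305880308151245
-124.47232317713923 [ 7.24757503e-04 -4.16952440e-04 -9.99999650e-01]
```

View pics/c6.png

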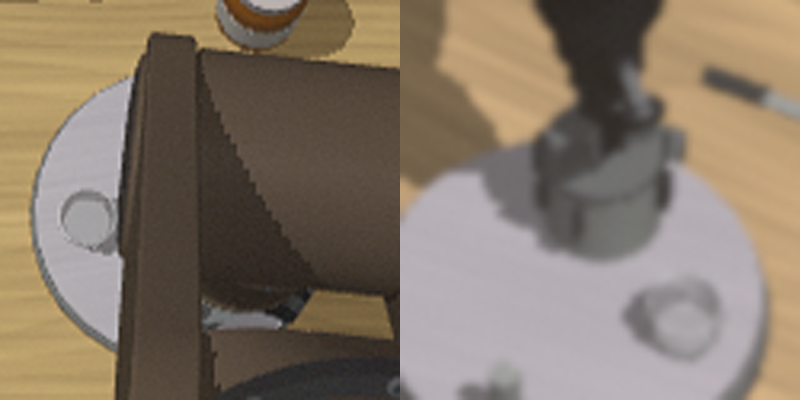

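Disc is flat on the rim, turntable unmoved (clear cup still at (88,220)), the tool has turned 44.4° and grip is 40 N. Handing in.

```bash
python3 -c "
from plant import env
print(env.sign_off())"
```

```text
the job is handed in; nothing more can be done
None
```

I turned the cup into the working station, seated the lid flat on its rim, twisted it about 44° clockwise (short of the lock) and handed the job in at about 12 s with the gripper still holding it at 40 N; I moved nothing else that I know of, and no verdict came back.

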